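# Feel out the tight spot on an optical rail

### The arm

A 7-joint arm with a two-finger parallel gripper is mounted at the origin on the work surface. World frame = base frame: x ahead of the robot, y to its left, z up, the work surface at z = 0. Lengths are in m, angles in rad, forces in N, time in s.
With the tool pointing down it reaches from about 0.35 to 0.9 m from the base axis. Payload 8.1 kg.
Tool frame: the origin (TCP) lies between the finger pads; the fingertips stand 19 mm ahead of it and the grasp point (between the pads) is the TCP; y points along the fingers, x is the direction in which the jaws open and shut, and the axes are right-handed (so a half turn about y gives the same grasp; the last joint's range is limited). The gripper opens to 92 mm and grips with 3 to 60 N. Pads are 19 mm wide; open, the fingers measure 130 mm over their backs; the gripper's body (75 mm by 190 mm) begins 47 mm behind the grasp point.
Start: joints at [1.015, 0.434, 0.025, 1.573, -0.012, 1.134, -0.075], TCP at [0.273, -0.562, 0.246] pointing down, gripper open.
Joint ranges: [-2.62, 2.62], [-0.44, 2.09], [-1.27, 1.32], [0.08, 2.57], [-1.32, 4.46], [0.12, 2], [-2.74, 2.74]. Speed limits (rad/s): [2.22, 2.22, 3.01, 3.01, 3.14, 3.14, 3.14].

### API

Orientations are given as a rotation vector (axis times angle).
In Python, from cell import arm gives the robot as it stands.
- The arm moves only by the tool move_arm, never from a script. Its argument "series" is a list of rows, each an object of numbers: "x", "y", "z": the shift along the tool's x, y, z in cm; "rx", "ry", "rz": the turn, a rotation vector about the tool's x, y, z in rad. In form: [{"x": .., "y": .., "z": .., "rx": .., "ry": .., "rz": ..}, ...]. A call has 1 to 12 rows; each row shifts and turns the pose as measured when the row begins, along the tool's axes as they then stand; what a row does not reach is not made up. A row lasts 1/8 s, in which the tool goes at most 62.5 mm and 10.7 degrees, less where a joint would pass 70% of its speed; a pose out of reach is approached as far as the arm can. A call is refused whole if a number of a shift passes 6.25 or a number of a turn 0.188, either way. A call with a gripper value outside its range is refused whole. "jaw" is the finger opening in cm, from 0 to 9.18, set as the call begins (left out, the last holds). The fingers move at their own pace and stop on an object; "newtons" is the grip in N (left out, the last holds). Time passes only in rows, so rows that do not move let the fingers close. It gives the time, the measured TCP pose, the force and the opening at its end, in the units of the state.
- arm.observe(): the state, without advancing time (a new reading comes with each control period).
- arm.get_image(name): name is "scene" or "top" or "wrist"; returns the picture (400x640x3 uint8, blue, green, red); there is no depth.
- arm.camera_params(name): a dict with "K" (3x3 intrinsics, pixels), "k1" (the pictures are not rectified: a ray, as slopes to the right and down, at radius r is drawn at 1 + k1 r^2 times it, then the intrinsics apply), "R" (3x3) and "t" (3): a world point X has camera coordinates R X + t; the wrist camera has in their place "tool_from_camera" (4x4, takes a point from camera to tool coordinates, whose origin is the TCP and whose axes are the tool frame's). Camera axes: x right, y down, z forward; pixel columns grow to the right and rows downward; lengths in m; the calibration is good to about 2 mm. A picture is of the moment at which its call begins: read the wrist's pose just before it. camera_params takes no time and is no camera call.
- arm.sign_off(): hands the job in, once; it reports no verdict.
The state is a dict: "clock": time; "joints": joint angles; "dq": joint speeds; "joint_efforts": joint torques, N m; "position": TCP position; "ee_rot": TCP orientation; "force": force on the tool from outside, world axes, zero at the start; "ft_torque": the same for the moment, N m; "width": opening from 0.0 (shut) to 1.0 (fully open).
Only numpy, scipy, OpenCV 4.12 (cv2) and the standard library are available. Lean on these libraries where they do the work, as an engineer would, in place of code of your own. Each camera call takes 0.05 s, during which the arm holds its last target.

### The job

This carriage has a tight spot somewhere along its rail. Slide it by its post all the way against the spring plunger of the square end block, then all the way against the plunger of the round end block, pressing the plungers only gently (they must not be rammed), and feel where it drags. Finally bring the carriage back and leave it standing right on the tight spot so the place can be cleaned, let go of it, and leave the loose things around the rail as they are.

Things in the scene. Friction and masses are not known exactly. Their poses are not given: they have to be found in the camera images.
- rail: Aluminium rail bolted to the table, 390 mm long along its own y axis, 62 mm wide, top 36 mm above the table. Origin: centre of its underside. At its -y end a black square end block (58 x 24 mm), at its +y end a black round end block (48 mm across); both reach 64 mm above the table. It lies across the robot's view (y to the robot's left), turned by up to 26 degrees.
- way: Steel guide strip on the rail's top. Origin: its middle, 36 mm above the table; axes as the rail. At an unseen place up to 65 mm either side of the middle is a tight spot: with the carriage's centre within 8 mm of it, the strip presses up on it with about 9 N and it needs some 5 to 14 N to slide (most on entering, least on leaving), elsewhere about 1.5 N. It stays where it is left there.
- carriage: Black carriage, 70 mm long (along the rail's y), 74 mm wide, about 0.45 kg, sliding along the rail's y axis only; top 59 mm above the table. Origin: carriage centre, 36 mm above the table; axes as the rail. Its centre travels 100 mm either side of the rail's middle before it touches a plunger.
- post (a point): Middle of the round upright steel post on the carriage's centre, the handle: 22 mm diameter, rising from the carriage to 111 mm above the table; this point is 89 mm above the table. A collar of 32 mm diameter surrounds its foot up to 63 mm.
- plunger_square: Spring plunger: 12 mm steel pin sticking 10 mm out of the square end block, along the rail, 48 mm above the table. Origin: its tip, 135 mm from the rail's middle. The carriage's end face meets it when the carriage's centre is 100 mm from the middle. Spring about 3 N per mm, at most 7.5 mm of give; more than 15 N on it is ramming.
- plunger_round: The same spring plunger in the round end block at the +y end. Origin: its tip, 135 mm from the rail's middle; 3 N per mm, at most 7.5 mm of give; more than 15 N on it is ramming.
- lens: Bystander: lens in a black ring on a post with a round foot, 48 mm wide and 106 mm tall, loose. Origin: centre of its underside.
- jar: Bystander: small closed jar, 44 mm diameter, 55 mm tall, loose. Origin: centre of its underside.
- driver: Bystander: screwdriver lying on the table, 160 mm long, loose.

How it is judged:
On the way, in this order (a step that is already met when the one before it is completed fails the run):
1. the carriage rests against the square block's plunger (contact force between carriage and plunger_square above 0.5 N), for 0.1 s.
2. then the carriage rests against the round block's plunger (contact force between carriage and plunger_round above 0.5 N), for 0.1 s.
At the end, for the whole second after the job is handed in: The carriage stands still on the tight spot (its centre within about 8 mm of it, so that the guide strip still presses on it with more than 1.5 N), released by the robot (contact force between carriage and way above 1.5 N and y of carriage in the frame of rail between -0.085 and 0.085 m and linear speed of carriage below 0.005 m/s and contact force between the fingers and carriage below 0.1 N); the robot touches nothing.
It fails at once if a plunger is rammed (more than 15 N) (contact force between carriage and plunger_square above 15 N or contact force between carriage and plunger_round above 15 N).
It fails at once if a bystander is moved by more than 15 mm (distance of any of lens, jar, driver from where it was at the start of the episode above 0.015 m).
It also fails if it takes over 59 s, if anything falls off the work surface, if the arm or the gripper's body presses on something with over 40 N, if the wrist force passes 120 N, or if a joint passes its speed limit or range.

## Working session

There is one attempt and no reset: what is moved stays moved. The work goes in short steps, Python scripts to look and compute and a tool call to move; the robot and the scene stay as the last step left them, time stands still between calls to the robot, and variables do not carry over. Pictures are saved under pics/ and viewed, and the job is handed in when it is done.

Besides the shell and the picture viewer there is one more tool, called after "Emit:" in YAML: its name, and indented under it one key for each argument. move_arm: Moves the arm, as the interface text tells. Its arguments: {"type":"object","properties":{"series":{"type":"array","items":{"type":"object","properties":{"x":{"type":"number"},"y":{"type":"number"},"z":{"type":"number"},"rx":{"type":"number"},"ry":{"type":"number"},"rz":{"type":"number"}}}},"jaw":{"type":"number"},"newtons":{"type":"number"}},"required":["series"]}

```bash
ls; mkdir -p pics; cat > h.py <<'E'
import numpy as np, cv2
from cell import arm
from scipy.spatial.transform import Rotation as R
def cam(name):
    p=arm.camera_params(name); K=np.array(p["K"]); 
    if name=="wrist":
        s=arm.observe(); T=np.eye(4); 
        r=np.array(s["ee_rot"]); T[:3,:3]=R.from_rotvec(r).as_matrix() if r.size==3 else r.reshape(3,3); T[:3,3]=s["position"]
        M=np.linalg.inv(T@np.array(p["tool_from_camera"])); return K,p["k1"],M[:3,:3],M[:3,3]
    return K,p["k1"],np.array(p["R"]),np.array(p["t"])
def ray(c,uv):
    K,k1,Rm,t=c
    d=np.array([(uv[0]-K[0,2])/K[0,0],(uv[1]-K[1,2])/K[1,1]]); s=d.copy()
    for _ in range(20): s=d/(1+k1*(s@s))
    v=Rm.T@np.array([s[0],s[1],1]); o=-Rm.T@t
    return o,v/np.linalg.norm(v)
def onz(c,uv,z):
    o,v=ray(c,uv); return o+v*(z-o[2])/v[2]
def proj(c,X):
    K,k1,Rm,t=c; q=Rm@np.array(X)+t; s=q[:2]/q[2]; s=s*(1+k1*(s@s)); return K[:2,:2]@s+K[:2,2]
def tri(rs):
    A=np.zeros((3,3));b=np.zeros(3)
    for o,v in rs:
        P=np.eye(3)-np.outer(v,v);A+=P;b+=P@o
    return np.linalg.solve(A,b)
E
python3 - <<'E'
from h import *
print(arm.observe())
for n in("scene","top","wrist"):
    print(n,arm.camera_params(n)); cv2.imwrite(f"pics/{n}0.png",arm.get_image(n))
E
```

```text
pics
{'clock': 0.0, 'joints': array([ 1.01539725,  0.43523669,  0.02498595,  1.57407282, -0.01158122,
        1.13402065, -0.0750925 ]), 'dq': array([-0.00109297, -0.00012978, -0.00125932, -0.00335435,  0.00025455,
       -0.00058096, -0.00102916]), 'joint_efforts': array([ 8.10121037e-04, -6.67842436e+01,  9.85311382e-01, -3.14449096e+01,
       -6.05119555e-02,  4.30754106e-02,  9.50753792e-05]), 'position': array([ 0.27315788, -0.56161656,  0.24494599]), 'ee_rot': array([-1.38929097,  0.87067385, -0.86832696]), 'force': array([ 0.89897311, -0.71405541,  0.48584785]), 'ft_torque': array([-0.01119913, -0.01935741, -0.06029465]), 'width': 1.003154128974481}
scene {'K': array([[374.0726356 ,   0.        , 319.51076112],
       [  0.        , 374.0726356 , 195.3530048 ],
       [  0.        ,   0.        ,   1.        ]]), 'k1': -0.07387003241273825, 'R': array([[-0.77341433,  0.63375509, -0.01359229],
       [ 0.44459641,  0.52703761, -0.72426886],
       [-0.45184544, -0.566203  , -0.68938368]]), 't': array([ 0.42896709, -0.23430179,  1.03484743])}
top {'K': array([[458.73196216,   0
[... 215 characters left out ...]
  [-0.99646051,  0.00690005, -0.08377854],
       [ 0.08371969, -0.0084181 , -0.99645379]]), 't': array([0.04808492, 0.6006187 , 0.90791837])}
wrist {'K': array([[292.90422254,   0.        , 316.38139559],
       [  0.        , 292.90422254, 199.6665563 ],
       [  0.        ,   0.        ,   1.        ]]), 'k1': -0.010989764492753837, 'tool_from_camera': array([[ 9.99999998e-01, -3.64250156e-05,  5.41101158e-05,
         3.32957158e-05],
       [-6.24893234e-05, -2.97130813e-01,  9.54836780e-01,
        -1.38274467e-01],
       [-1.87021619e-05, -9.54836781e-01, -2.97130814e-01,
         8.07772034e-02],
       [ 0.00000000e+00,  0.00000000e+00,  0.00000000e+00,
         1.00000000e+00]])}
```

View pics/scene0.png

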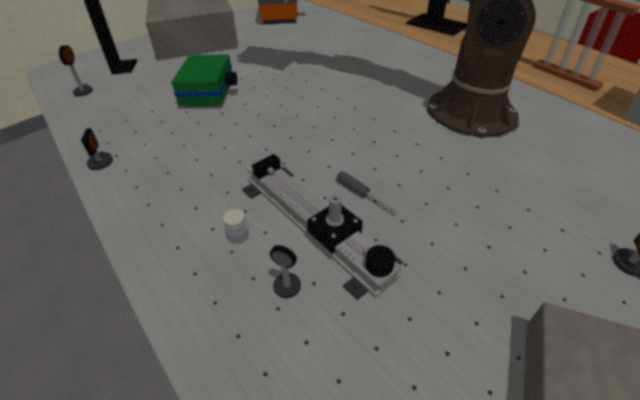

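View pics/top0.png

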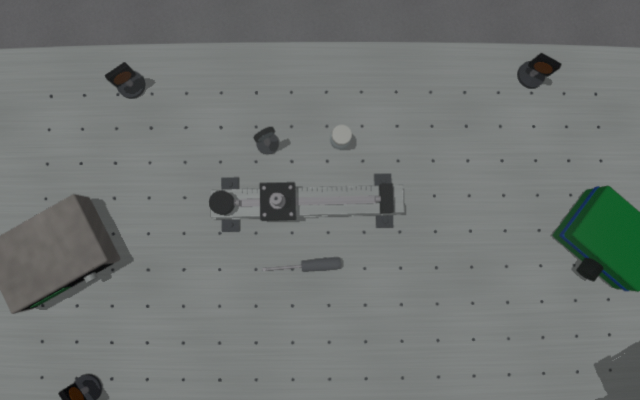

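View pics/wrist0.png

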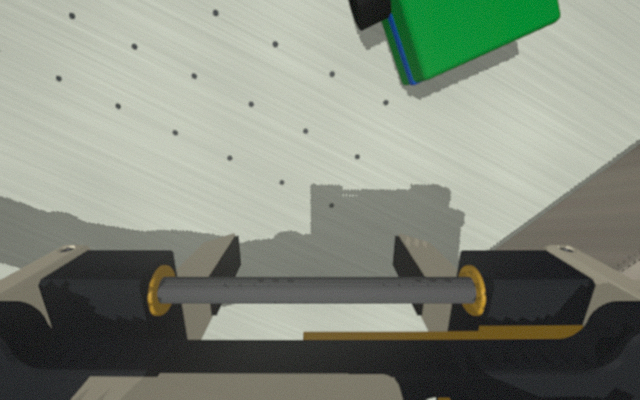

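The scene view shows the post top near (335,199), the carriage at (335,228), the round block at (380,262) and the square block at (266,166). The top view shows the carriage at (277,201), the round block at (222,203), the square block at (387,198), the lens at (266,140), the jar at (342,135) and the driver at (305,265). I'll zoom in next.

```bash
python3 - <<'E'
import cv2,numpy as np
t=cv2.imread("pics/top0.png"); s=cv2.imread("pics/scene0.png")
a=cv2.resize(t[170:235,200:420],None,fx=3.6,fy=3.6,interpolation=cv2.INTER_CUBIC)
b=cv2.resize(s[140:300,230:420],None,fx=3.6,fy=3.6,interpolation=cv2.INTER_CUBIC)
cv2.imwrite("pics/a.png",a);cv2.imwrite("pics/b.png",b[:600])
E
```

```text
(no output)
```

View pics/a.png

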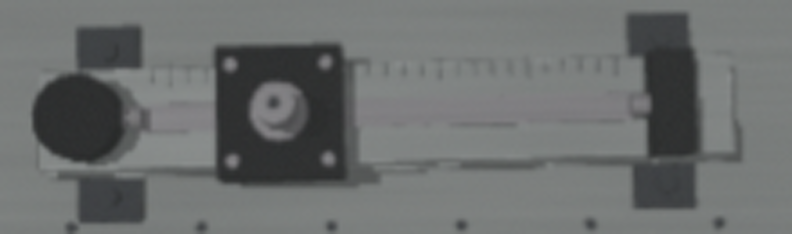

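View pics/b.png

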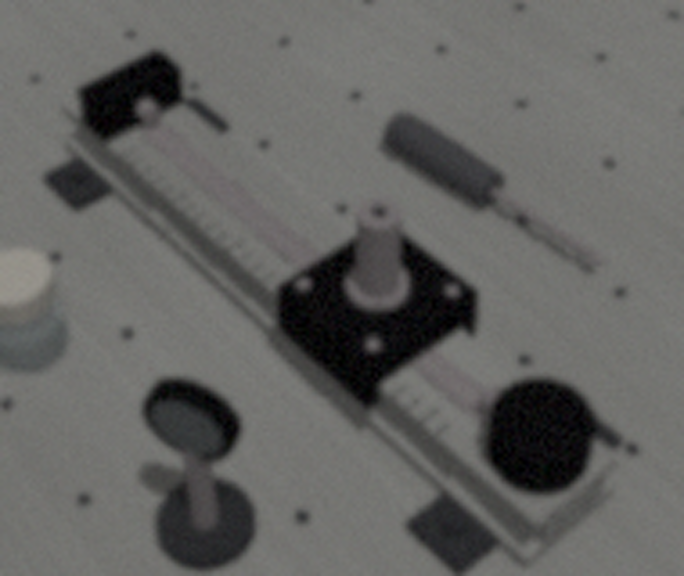

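```bash
python3 - <<'E'
from h import *
ct,cs=cam("top"),cam("scene")
A=lambda u,v:(u/3.6+200,v/3.6+170); B=lambda u,v:(u/3.6+230,v/3.6+140)
P=tri([ray(ct,A(273,102)),ray(cs,B(378,211))]); print("posttop",P, proj(ct,P)-A(273,102),proj(cs,P)-B(378,211))
# screws, matched: top left-lower...
sc=[onz(ct,A(*p),.059) for p in [(230,64),(325,62),(328,158),(232,160)]]
for p in sc: print(p)
print("mean",np.mean(sc,0))
for n,p in [("r scr",[(232,160),(452,291)]),("l",[(325,62),(304,285)]),("tl",[(230,64),(373,344)])]:
    print(n,tri([ray(ct,A(*p[0])),ray(cs,B(*p[1]))]))
rb=onz(ct,A(79,117),.064); sq=onz(ct,A(671,102),.064)
print("round",rb,"sq",sq,np.linalg.norm(rb-sq))
d=(rb-sq)[:2]; print(np.degrees(np.arctan2(-d[0],d[1])), "mid",(rb+sq)/2)
for n,p,z in [("lens foot",(267,144),.005),("jar",(342,134),.055),("drvA",(265,268),.01),("drvB",(342,263),.015)]: print(n,onz(ct,p,z))
s=arm.observe(); print(R.from_rotvec(s["ee_rot"]).as_matrix())
E
```

```text
posttop [0.60242437 0.1020366  0.11299271] [ 0.07769325 -0.08301318] [0.12475826 0.0073736 ]
[0.62836087 0.12886641 0.059     ]
[0.62909752 0.07701001 0.059     ]
[0.57661453 0.07561523 0.059     ]
[0.57588583 0.12775979 0.059     ]
mean [0.60248969 0.10231286 0.059     ]
r scr [0.57578183 0.12762938 0.06062573]
l [0.62877794 0.077143   0.06011303]
tl [0.62806334 0.12870506 0.06123872]
round [0.59947144 0.21033471 0.064     ] sq [ 0.60543139 -0.11100087  0.064     ] 0.32139084558442904
1.062568933984972 mid [0.60245142 0.04966692 0.064     ]
lens foot [0.72733468 0.12711411 0.005     ]
jar [ 0.73599649 -0.02663953  0.055     ]
drvA [0.46907327 0.13089062 0.01      ]
drvB [ 0.47825733 -0.02636036  0.015     ]
[[ 4.37416577e-01 -5.68960658e-04  8.99258814e-01]
 [-8.99258284e-01  9.80308396e-04  4.37416939e-01]
 [-1.13042400e-03 -9.99999358e-01 -8.28394423e-05]]
```

Emit:
move_arm:
  series:
    - {"ry": 0.145}
    - {"ry": 0.145}
    - {"ry": 0.145}
    - {"x": -6}
    - {"x": -6}
    - {"x": -6}
  jaw: 9
  newtons: 30

```text
invalid input
```

```bash
cat > st.py <<'E'
from h import *
s=arm.observe(); M=R.from_rotvec(s["ee_rot"]).as_matrix()
print(s["clock"],s["position"].round(4),"F",s["force"].round(2),"w",round(s["width"]*9.18,2))
print(M.round(3).tolist())
T=np.array([0.602,0.102,0.089]); print("to post, tool cm",(M.T@(T-s["position"])*100).round(2))
E
python3 st.py
```

```text
0.15 [ 0.2732 -0.5617  0.2451] F [-0.34 -0.23  0.88] w 9.2
[[0.437, -0.001, 0.899], [-0.899, 0.001, 0.437], [-0.001, -1.0, -0.0]]
to post, tool cm [-45.29  15.66  58.6 ]
```

Emit:
move_arm:
  series:
    - {"x": 0, "y": 0, "z": 0, "rx": 0, "ry": 0.145, "rz": 0}
    - {"x": 0, "y": 0, "z": 0, "rx": 0, "ry": 0.145, "rz": 0}
    - {"x": 0, "y": 0, "z": 0, "rx": 0, "ry": 0.145, "rz": 0}
    - {"x": -6, "y": 0, "z": 0, "rx": 0, "ry": 0, "rz": 0}
    - {"x": -6, "y": 0, "z": 0, "rx": 0, "ry": 0, "rz": 0}
    - {"x": -6, "y": 0, "z": 0, "rx": 0, "ry": 0, "rz": 0}
  jaw: 9
  newtons: 30

```text
clock: 0.9
position: [0.2714, -0.3798, 0.2424]
ee_rot: [-1.209, 1.214, -1.207]
force: [1.5, 0.6, -0.1]
width: 0.98
```

```bash
python3 st.py
```

```text
0.9 [ 0.2714 -0.3798  0.2424] F [ 1.48  0.58 -0.11] w 9.0
[[-0.002, -0.003, 1.0], [-1.0, 0.003, -0.002], [-0.003, -1.0, -0.003]]
to post, tool cm [-48.19  15.36  33.03]
```

Emit:
move_arm:
  series:
    - {"x": -6, "y": 0, "z": 4, "rx": 0, "ry": -0.02, "rz": 0}
    - {"x": -6, "y": 0, "z": 4, "rx": 0, "ry": 0, "rz": 0}
    - {"x": -6, "y": 0, "z": 4, "rx": 0, "ry": 0, "rz": 0}
    - {"x": -6, "y": 0, "z": 4, "rx": 0, "ry": 0, "rz": 0}
    - {"x": -6, "y": 0, "z": 4, "rx": 0, "ry": 0, "rz": 0}
    - {"x": -6, "y": 0, "z": 4, "rx": 0, "ry": 0, "rz": 0}
    - {"x": -6, "y": 0, "z": 4, "rx": 0, "ry": 0, "rz": 0}
    - {"x": -5, "y": 0, "z": 3, "rx": 0, "ry": 0, "rz": 0}

```text
clock: 1.9
position: [0.5366, 0.0417, 0.2431]
ee_rot: [-1.216, 1.201, -1.198]
force: [0.1, -0.8, -0.3]
width: 0.979
```

```bash
python3 st.py; python3 - <<'E'
from h import *
cv2.imwrite("pics/w1.png",arm.get_image("wrist"));cv2.imwrite("pics/s1.png",arm.get_image("scene"))
E
```

```text
1.9 [0.5366 0.0417 0.2431] F [ 0.1  -0.78 -0.33] w 8.99
[[0.013, -0.002, 1.0], [-1.0, 0.001, 0.013], [-0.001, -1.0, -0.002]]
to post, tool cm [-5.93 15.41  6.64]
```

View pics/w1.png

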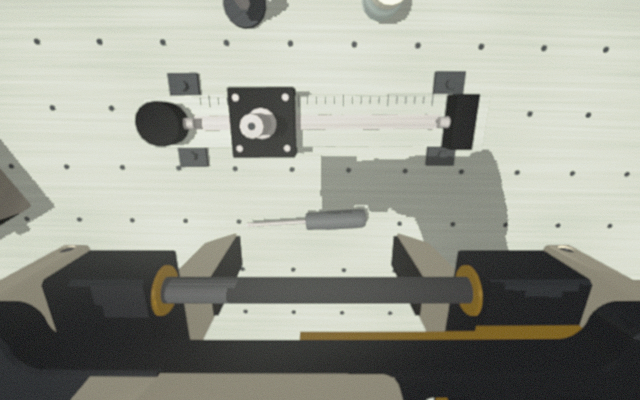

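```bash
python3 - <<'E'
from h import *
w=cv2.imread("pics/w1.png")
cv2.imwrite("pics/w1z.png",cv2.resize(w[80:170,130:490],None,fx=2.2,fy=2.2,interpolation=cv2.INTER_CUBIC))
c=cam("wrist")
P=onz(c,(252,126),.111); print("post",P)
print("tri",tri([ray(c,(252,126)),ray(cam("top"),(275.8,198.3)),ray(cam("scene"),(335,198.6))]))
for p in [(235,98),(286,98),(287,149),(239,149)]: print(onz(c,p,.059))
E
```

```text
post [0.60207423 0.10738573 0.111     ]
tri [0.60281226 0.10394586 0.11536889]
[0.62701329 0.13528831 0.059     ]
[0.6281012 0.0820433 0.059    ]
[0.57524932 0.08138771 0.059     ]
[0.57409291 0.13403043 0.059     ]
```

View pics/w1z.png

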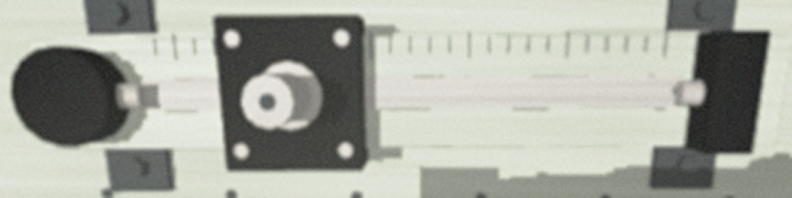

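```bash
python3 st.py; python3 - <<'E'
from h import *
c=cam("wrist"); w=arm.get_image("wrist"); cv2.imwrite("pics/w2.png",w); c2=cam("wrist"); print(c[3]-c2[3])
g=cv2.cvtColor(w,cv2.COLOR_BGR2GRAY)
cv2.imwrite("pics/w2z.png",cv2.resize(w[80:170,130:490],None,fx=2.2,fy=2.2,interpolation=cv2.INTER_CUBIC))
for n,p,z in [("post",(252,126),.111),("s",(235,98),.059),("s",(286,98),.059),("s",(287,149),.059),("s",(239,149),.059),("rtip",(194,123.5),.054),("stip",(438,122),.054)]: print(n,onz(c,p,z))
E
```

```text
2.0 [0.5375 0.0475 0.243 ] F [-0.22  0.58 -0.04] w 8.98
[[0.022, -0.001, 1.0], [-1.0, 0.005, 0.022], [-0.005, -1.0, -0.0]]
to post, tool cm [-5.23 15.42  6.57]
[ 2.75413848e-03  1.91069008e-03 -7.18561151e-05]
post [0.60207423 0.10738573 0.111     ]
s [0.62701329 0.13528831 0.059     ]
s [0.6281012 0.0820433 0.059    ]
s [0.57524932 0.08138771 0.059     ]
s [0.57409291 0.13403043 0.059     ]
rtip [0.59997917 0.18290735 0.054     ]
stip [ 0.60742989 -0.08158615  0.054     ]
```

View pics/w2z.png

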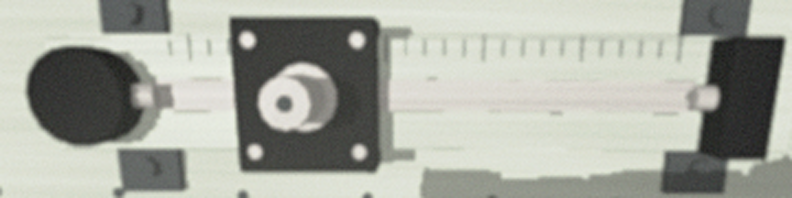

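```bash
python3 - <<'E'
from h import *
import json
def go(c):
  q=lambda u,v:(u/2.2+130,v/2.2+80)
  P=tri([ray(c,q(284,103)),ray(cam("top"),(275.8,198.3)),ray(cam("scene"),(335,198.6))]);print("posttri",P, proj(c,P)-q(284,103))
  for n,p,z in [("post",(284,103),.111),("s",(247,40),.059),("s",(357,40),.059),("s",(359,152),.059),("s",(255,152),.059),("rtip",(155,97),.048),("stip",(697,97),.048)]: print(n,onz(c,q(*p),z).round(4))
# pose before the second picture
p=arm.camera_params("wrist");T=np.eye(4)
T[:3,:3]=np.array([[0.022,-.001,1],[-1,.005,.022],[-.005,-1,0]]);T[:3,3]=[.5375,.0475,.243]
M=np.linalg.inv(T@np.array(p["tool_from_camera"]))
go((np.array(p["K"]),p["k1"],M[:3,:3],M[:3,3])); go(cam("wrist"))
E
python3 st.py
```

```text
posttri [0.60184747 0.10142386 0.11223513] [-0.65767642 -0.43125715]
post [0.6011 0.1009 0.111 ]
s [0.6265 0.1276 0.059 ]
s [0.6276 0.0755 0.059 ]
s [0.5749 0.0746 0.059 ]
s [0.5738 0.1263 0.059 ]
rtip [0.5987 0.178  0.048 ]
stip [ 0.6048 -0.0938  0.048 ]
posttri [0.60115776 0.09972806 0.11020018] [-3.25042775 -1.17700906]
post [0.6002 0.0967 0.111 ]
s [0.6257 0.1231 0.059 ]
s [0.6266 0.071  0.059 ]
s [0.5739 0.0703 0.059 ]
s [0.5729 0.122  0.059 ]
rtip [0.598  0.1736 0.048 ]
stip [ 0.6033 -0.0984  0.048 ]
2.05 [0.5363 0.0437 0.2427] F [ 0.4  -0.56 -0.75] w 9.01
[[0.019, -0.002, 1.0], [-1.0, 0.003, 0.019], [-0.003, -1.0, -0.002]]
to post, tool cm [-5.66 15.37  6.71]
```

Emit:
move_arm:
  series:
    - {"x": -5.6, "y": 0, "z": 6.5, "rx": 0, "ry": 0, "rz": 0}
    - {"x": 0, "y": 0, "z": 0, "rx": 0, "ry": 0, "rz": 0}
    - {"x": 0, "y": 4, "z": 0, "rx": 0, "ry": 0, "rz": 0}
    - {"x": 0, "y": 4, "z": 0, "rx": 0, "ry": 0, "rz": 0}
    - {"x": 0, "y": 0, "z": 0, "rx": 0, "ry": 0, "rz": 0}
    - {"x": 0, "y": 0, "z": 0, "rx": 0, "ry": 0, "rz": 0}

```text
out of range; nothing moved
```

```bash
python3 st.py
```

```text
2.05 [0.5363 0.0437 0.2427] F [ 0.4  -0.56 -0.75] w 9.01
[[0.019, -0.002, 1.0], [-1.0, 0.003, 0.019], [-0.003, -1.0, -0.002]]
to post, tool cm [-5.66 15.37  6.71]
```

Emit:
move_arm:
  series:
    - {"x": -3, "y": 2, "z": 3.5, "rx": 0, "ry": 0, "rz": 0}
    - {"x": -2.6, "y": 2, "z": 3, "rx": 0, "ry": 0, "rz": 0}
    - {"x": 0, "y": 2, "z": 0, "rx": 0, "ry": 0, "rz": 0}
    - {"x": 0, "y": 2, "z": 0, "rx": 0, "ry": 0, "rz": 0}
    - {"x": 0, "y": 0, "z": 0, "rx": 0, "ry": 0, "rz": 0}
    - {"x": 0, "y": 0, "z": 0, "rx": 0, "ry": 0, "rz": 0}

```text
clock: 2.8
position: [0.6006, 0.0935, 0.1604]
ee_rot: [-1.219, 1.203, -1.202]
force: [-0.3, 0.2, -0.5]
width: 0.978
```

```bash
python3 st.py
```

```text
2.8 [0.6006 0.0935 0.1604] F [-0.29  0.19 -0.47] w 8.98
[[0.011, -0.004, 1.0], [-1.0, -0.003, 0.011], [0.003, -1.0, -0.004]]
to post, tool cm [-0.87  7.14  0.18]
```

Emit:
move_arm:
  series:
    - {"x": -0.8, "y": 1.5, "z": 0.2, "rx": 0, "ry": 0, "rz": 0}
    - {"x": 0, "y": 2, "z": 0, "rx": 0, "ry": -0.01, "rz": 0}
    - {"x": 0, "y": 1.5, "z": 0, "rx": 0, "ry": 0, "rz": 0}
    - {"x": 0, "y": 1.5, "z": 0, "rx": 0, "ry": 0, "rz": 0}
    - {"x": 0, "y": 0, "z": 0, "rx": 0, "ry": 0, "rz": 0}

```text
clock: 3.42
position: [0.6035, 0.1024, 0.0938]
ee_rot: [-1.22, 1.194, -1.196]
force: [0.2, -0.8, 0.3]
width: 0.982
```

```bash
python3 st.py; python3 - <<'E'
from h import *
cv2.imwrite("pics/w3.png",arm.get_image("wrist"))
E
python3 st.py
```

```text
3.425 [0.6035 0.1024 0.0938] F [ 0.24 -0.81  0.31] w 9.01
[[0.02, -0.0, 1.0], [-1.0, -0.002, 0.02], [0.002, -1.0, -0.0]]
to post, tool cm [ 0.03  0.48 -0.15]
3.475 [0.604  0.1026 0.0945] F [ 0.6  -0.17  0.86] w 8.99
[[0.02, 0.001, 1.0], [-1.0, -0.002, 0.02], [0.002, -1.0, 0.001]]
to post, tool cm [ 0.05  0.55 -0.2 ]
```

View pics/w3.png

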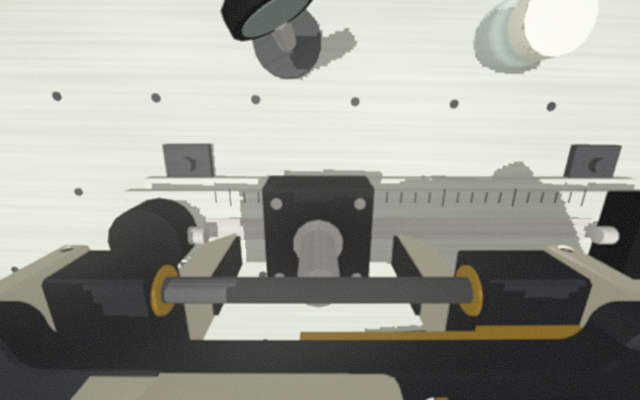

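The wrist view shows the post at (318,250), centred between the jaws. I'll close on it.

Emit:
move_arm:
  series:
    - {"x": 0, "y": 0.4, "z": -0.1, "rx": 0, "ry": 0, "rz": 0}
    - {"x": 0, "y": 0, "z": 0, "rx": 0, "ry": 0, "rz": 0}
    - {"x": 0, "y": 0, "z": 0, "rx": 0, "ry": 0, "rz": 0}
    - {"x": 0, "y": 0, "z": 0, "rx": 0, "ry": 0, "rz": 0}
    - {"x": 0, "y": 0, "z": 0, "rx": 0, "ry": 0, "rz": 0}
    - {"x": 0, "y": 0, "z": 0, "rx": 0, "ry": 0, "rz": 0}
  jaw: 0
  newtons: 30

```text
clock: 4.22
position: [0.6042, 0.1028, 0.0923]
ee_rot: [-1.216, 1.191, -1.197]
force: [-0.1, -0.3, -0.1]
width: 0.375
```

```bash
python3 st.py
```

```text
4.225 [0.6042 0.1028 0.0923] F [-0.13 -0.28 -0.11] w 3.44
[[0.02, 0.004, 1.0], [-1.0, -0.001, 0.02], [0.001, -1.0, 0.004]]
to post, tool cm [ 0.08  0.32 -0.23]
```

Emit:
move_arm:
  series:
    - {"x": 0, "y": 0.1, "z": 0, "rx": 0, "ry": 0, "rz": 0}
    - {"x": 0, "y": 0, "z": 0, "rx": 0, "ry": 0, "rz": 0}
    - {"x": 0, "y": 0, "z": 0, "rx": 0, "ry": 0, "rz": 0}

```text
clock: 4.6
position: [0.6043, 0.1026, 0.0912]
ee_rot: [-1.216, 1.191, -1.198]
force: [-0.2, -0.4, 0.6]
width: 0.235
```

```bash
python3 st.py
```

```text
4.6 [0.6043 0.1026 0.0912] F [-0.24 -0.39  0.59] w 2.16
[[0.02, 0.004, 1.0], [-1.0, -0.001, 0.02], [0.001, -1.0, 0.004]]
to post, tool cm [ 0.06  0.22 -0.23]
```

Emit:
move_arm:
  series:
    - {"x": 0.4, "y": 0, "z": 0, "rx": 0, "ry": 0, "rz": 0}
    - {"x": 0.4, "y": 0, "z": 0, "rx": 0, "ry": 0, "rz": 0}

```text
clock: 4.85
position: [0.6044, 0.0955, 0.0912]
ee_rot: [-1.216, 1.191, -1.196]
force: [-0.2, 2.0, -0.1]
width: 0.236
```

Emit:
move_arm:
  series:
    - {"x": 0.4, "y": 0, "z": 0, "rx": 0, "ry": 0, "rz": 0}
    - {"x": 0.4, "y": 0, "z": 0, "rx": 0, "ry": 0, "rz": 0}

```text
clock: 5.1
position: [0.6046, 0.087, 0.0912]
ee_rot: [-1.216, 1.191, -1.196]
force: [0.3, 1.9, -0.2]
width: 0.232
```

Emit:
move_arm:
  series:
    - {"x": 0.4, "y": 0, "z": 0, "rx": 0, "ry": 0, "rz": 0}
    - {"x": 0.4, "y": 0, "z": 0, "rx": 0, "ry": 0, "rz": 0}

```text
clock: 5.35
position: [0.6047, 0.0804, 0.0912]
ee_rot: [-1.214, 1.191, -1.193]
force: [0.7, 9.3, -2.6]
width: 0.231
```

Emit:
move_arm:
  series:
    - {"x": 0.4, "y": 0, "z": 0, "rx": 0, "ry": 0, "rz": 0}
    - {"x": 0.4, "y": 0, "z": 0, "rx": 0, "ry": 0, "rz": 0}

```text
clock: 5.6
position: [0.6048, 0.0766, 0.0912]
ee_rot: [-1.211, 1.191, -1.187]
force: [0.9, 7.7, -3.1]
width: 0.232
```

Emit:
move_arm:
  series:
    - {"x": 0.4, "y": 0, "z": 0, "rx": 0, "ry": 0, "rz": 0}

```text
clock: 5.72
position: [0.6048, 0.0744, 0.0912]
ee_rot: [-1.21, 1.19, -1.185]
force: [0.2, 7.3, -1.6]
width: 0.233
```

Emit:
move_arm:
  series:
    - {"x": 0.4, "y": 0, "z": 0, "rx": 0, "ry": 0, "rz": 0}

```text
clock: 5.85
position: [0.6049, 0.0717, 0.0912]
ee_rot: [-1.21, 1.19, -1.183]
force: [0.9, 5.7, -1.3]
width: 0.231
```

Emit:
move_arm:
  series:
    - {"x": 0.4, "y": 0, "z": 0, "rx": 0, "ry": 0, "rz": 0}

```text
clock: 5.98
position: [0.6049, 0.0683, 0.0912]
ee_rot: [-1.209, 1.19, -1.182]
force: [0.7, 2.4, -1.0]
width: 0.236
```

Emit:
move_arm:
  series:
    - {"x": 0.4, "y": 0, "z": 0, "rx": 0, "ry": 0, "rz": 0}

```text
clock: 6.1
position: [0.605, 0.0636, 0.0912]
ee_rot: [-1.21, 1.19, -1.182]
force: [-0.0, 1.4, 0.9]
width: 0.234
```

Emit:
move_arm:
  series:
    - {"x": 0.4, "y": 0, "z": 0, "rx": 0, "ry": 0, "rz": 0}

```text
clock: 6.22
position: [0.6051, 0.0589, 0.0912]
ee_rot: [-1.21, 1.19, -1.183]
force: [-0.9, 1.9, 1.5]
width: 0.232
```

Emit:
move_arm:
  series:
    - {"x": 0.4, "y": 0, "z": 0, "rx": 0, "ry": 0, "rz": 0}

```text
clock: 6.35
position: [0.6052, 0.0542, 0.0912]
ee_rot: [-1.21, 1.19, -1.184]
force: [-0.0, 1.4, 1.0]
width: 0.238
```

Emit:
move_arm:
  series:
    - {"x": 0.6, "y": 0, "z": 0, "rx": 0, "ry": 0, "rz": 0}
    - {"x": 0.6, "y": 0, "z": 0, "rx": 0, "ry": 0, "rz": 0}
    - {"x": 0.6, "y": 0, "z": 0, "rx": 0, "ry": 0, "rz": 0}
    - {"x": 0.6, "y": 0, "z": 0, "rx": 0, "ry": 0, "rz": 0}
    - {"x": 0.6, "y": 0, "z": 0, "rx": 0, "ry": 0, "rz": 0}
    - {"x": 0.6, "y": 0, "z": 0, "rx": 0, "ry": 0, "rz": 0}

```text
clock: 7.1
position: [0.6059, 0.0152, 0.0911]
ee_rot: [-1.211, 1.19, -1.184]
force: [-1.0, 2.0, 3.5]
width: 0.235
```

Emit:
move_arm:
  series:
    - {"x": 0.6, "y": 0, "z": 0, "rx": 0, "ry": 0, "rz": 0}
    - {"x": 0.6, "y": 0, "z": 0, "rx": 0, "ry": 0, "rz": 0}
    - {"x": 0.6, "y": 0, "z": 0, "rx": 0, "ry": 0, "rz": 0}
    - {"x": 0.6, "y": 0, "z": 0, "rx": 0, "ry": 0, "rz": 0}
    - {"x": 0.3, "y": 0, "z": 0, "rx": 0, "ry": 0, "rz": 0}

```text
clock: 7.72
position: [0.6065, -0.0143, 0.0911]
ee_rot: [-1.211, 1.191, -1.184]
force: [-2.5, 3.2, 4.6]
width: 0.231
```

```bash
python3 st.py
```

```text
7.725 [ 0.6065 -0.0143  0.0911] F [-2.53  3.15  4.56] w 2.12
[[0.027, 0.005, 1.0], [-1.0, 0.01, 0.027], [-0.01, -1.0, 0.005]]
to post, tool cm [-11.63   0.33  -0.14]
```

Emit:
move_arm:
  series:
    - {"x": 0.5, "y": -0.05, "z": -0.05, "rx": 0, "ry": 0.005, "rz": -0.01}
    - {"x": 0.5, "y": 0, "z": 0, "rx": 0, "ry": 0, "rz": 0}
    - {"x": 0.5, "y": 0, "z": 0, "rx": 0, "ry": 0, "rz": 0}
    - {"x": 0.5, "y": 0, "z": 0, "rx": 0, "ry": 0, "rz": 0}
    - {"x": 0.5, "y": 0, "z": 0, "rx": 0, "ry": 0, "rz": 0}
    - {"x": 0.3, "y": 0, "z": 0, "rx": 0, "ry": 0, "rz": 0}

```text
clock: 8.48
position: [0.6071, -0.0439, 0.0912]
ee_rot: [-1.215, 1.189, -1.196]
force: [-1.3, 1.4, 1.5]
width: 0.231
```

```bash
python3 st.py
```

```text
8.475 [ 0.6071 -0.0439  0.0912] F [-1.29  1.4   1.48] w 2.12
[[0.022, 0.005, 1.0], [-1.0, 0.0, 0.022], [-0.0, -1.0, 0.005]]
to post, tool cm [-14.6    0.22  -0.19]
```

Emit:
move_arm:
  series:
    - {"x": 0.3, "y": 0, "z": 0, "rx": 0, "ry": 0, "rz": 0}
    - {"x": 0.3, "y": 0, "z": 0, "rx": 0, "ry": 0, "rz": 0}

```text
clock: 8.72
position: [0.6072, -0.0502, 0.0912]
ee_rot: [-1.215, 1.189, -1.196]
force: [0.0, 2.4, 1.5]
width: 0.232
```

Emit:
move_arm:
  series:
    - {"x": 0.2, "y": 0, "z": 0, "rx": 0, "ry": 0, "rz": 0}
    - {"x": 0.1, "y": 0, "z": 0, "rx": 0, "ry": 0, "rz": 0}

```text
clock: 8.98
position: [0.6072, -0.0535, 0.0912]
ee_rot: [-1.215, 1.189, -1.196]
force: [-0.4, 1.8, 1.7]
width: 0.235
```

Emit:
move_arm:
  series:
    - {"x": 0.1, "y": 0, "z": 0, "rx": 0, "ry": 0, "rz": 0}
    - {"x": 0.1, "y": 0, "z": 0, "rx": 0, "ry": 0, "rz": 0}

```text
clock: 9.22
position: [0.6073, -0.0555, 0.0912]
ee_rot: [-1.215, 1.189, -1.195]
force: [-0.4, 1.5, 2.6]
width: 0.234
```

Emit:
move_arm:
  series:
    - {"x": 0.1, "y": 0, "z": 0, "rx": 0, "ry": 0, "rz": 0}
    - {"x": 0.1, "y": 0, "z": 0, "rx": 0, "ry": 0, "rz": 0}

```text
clock: 9.48
position: [0.6073, -0.0573, 0.0912]
ee_rot: [-1.215, 1.189, -1.195]
force: [-1.1, 3.4, 1.6]
width: 0.236
```

Emit:
move_arm:
  series:
    - {"x": 0.1, "y": 0, "z": 0, "rx": 0, "ry": 0, "rz": 0}
    - {"x": 0.1, "y": 0, "z": 0, "rx": 0, "ry": 0, "rz": 0}

```text
clock: 9.72
position: [0.6073, -0.0581, 0.0911]
ee_rot: [-1.215, 1.189, -1.193]
force: [-0.8, 4.6, 1.8]
width: 0.232
```

Emit:
move_arm:
  series:
    - {"x": 0.15, "y": 0, "z": 0, "rx": 0, "ry": 0, "rz": 0}
    - {"x": 0.15, "y": 0, "z": 0, "rx": 0, "ry": 0, "rz": 0}

```text
clock: 9.98
position: [0.6073, -0.0588, 0.0912]
ee_rot: [-1.214, 1.189, -1.19]
force: [-0.7, 6.4, 2.7]
width: 0.233
```

```bash
python3 st.py
```

```text
9.975 [ 0.6073 -0.0588  0.0912] F [-0.72  6.43  2.71] w 2.14
[[0.025, 0.005, 1.0], [-1.0, 0.005, 0.025], [-0.004, -1.0, 0.005]]
to post, tool cm [-16.09   0.29  -0.13]
```

Emit:
move_arm:
  series:
    - {"x": -0.5, "y": 0, "z": 0, "rx": 0, "ry": 0.004, "rz": -0.004}
    - {"x": -0.6, "y": 0, "z": 0, "rx": 0, "ry": 0, "rz": 0}
    - {"x": -0.6, "y": 0, "z": 0, "rx": 0, "ry": 0, "rz": 0}
    - {"x": -0.6, "y": 0, "z": 0, "rx": 0, "ry": 0, "rz": 0}
    - {"x": -0.6, "y": 0, "z": 0, "rx": 0, "ry": 0, "rz": 0}
    - {"x": -0.6, "y": 0, "z": 0, "rx": 0, "ry": 0, "rz": 0}
    - {"x": -0.6, "y": 0, "z": 0, "rx": 0, "ry": 0, "rz": 0}
    - {"x": -0.6, "y": 0, "z": 0, "rx": 0, "ry": 0, "rz": 0}

```text
clock: 10.98
position: [0.6064, -0.0125, 0.0912]
ee_rot: [-1.216, 1.19, -1.201]
force: [-0.1, -1.5, 2.6]
width: 0.235
```

```bash
python3 st.py
```

```text
10.975 [ 0.6064 -0.0125  0.0912] F [-0.09 -1.48  2.61] w 2.16
[[0.018, 0.005, 1.0], [-1.0, -0.004, 0.018], [0.004, -1.0, 0.005]]
to post, tool cm [-11.45   0.17  -0.24]
```

Emit:
move_arm:
  series:
    - {"x": -0.6, "y": 0, "z": 0, "rx": 0, "ry": 0, "rz": 0}
    - {"x": -0.6, "y": 0, "z": 0, "rx": 0, "ry": 0, "rz": 0}
    - {"x": -0.6, "y": 0, "z": 0, "rx": 0, "ry": 0, "rz": 0}
    - {"x": -0.6, "y": 0, "z": 0, "rx": 0, "ry": 0, "rz": 0}
    - {"x": -0.6, "y": 0, "z": 0, "rx": 0, "ry": 0, "rz": 0}
    - {"x": -0.6, "y": 0, "z": 0, "rx": 0, "ry": 0, "rz": 0}
    - {"x": -0.6, "y": 0, "z": 0, "rx": 0, "ry": 0, "rz": 0}
    - {"x": -0.6, "y": 0, "z": 0, "rx": 0, "ry": 0, "rz": 0}

```text
clock: 11.98
position: [0.6055, 0.039, 0.0911]
ee_rot: [-1.216, 1.19, -1.201]
force: [-1.1, -1.4, 4.1]
width: 0.234
```

```bash
python3 st.py
```

```text
11.975 [0.6055 0.039  0.0911] F [-1.08 -1.38  4.09] w 2.15
[[0.018, 0.006, 1.0], [-1.0, -0.004, 0.018], [0.004, -1.0, 0.005]]
to post, tool cm [-6.3   0.19 -0.24]
```

Emit:
move_arm:
  series:
    - {"x": -0.5, "y": -0.04, "z": 0, "rx": 0, "ry": 0, "rz": 0.004}
    - {"x": -0.5, "y": 0, "z": 0, "rx": 0, "ry": 0, "rz": 0}
    - {"x": -0.5, "y": 0, "z": 0, "rx": 0, "ry": 0, "rz": 0}
    - {"x": -0.2, "y": 0, "z": 0, "rx": 0, "ry": 0, "rz": 0}

```text
clock: 12.48
position: [0.6051, 0.0574, 0.0912]
ee_rot: [-1.214, 1.192, -1.198]
force: [-0.1, -1.4, 1.9]
width: 0.231
```

Emit:
move_arm:
  series:
    - {"x": -0.3, "y": 0, "z": 0, "rx": 0, "ry": 0, "rz": 0}

```text
clock: 12.6
position: [0.6051, 0.0603, 0.0912]
ee_rot: [-1.214, 1.192, -1.198]
force: [-0.6, -1.7, 1.5]
width: 0.235
```

Emit:
move_arm:
  series:
    - {"x": -0.3, "y": 0, "z": 0, "rx": 0, "ry": 0, "rz": 0}

```text
clock: 12.72
position: [0.605, 0.0634, 0.0911]
ee_rot: [-1.214, 1.192, -1.198]
force: [-0.7, -1.0, 1.7]
width: 0.231
```

Emit:
move_arm:
  series:
    - {"x": -0.3, "y": 0, "z": 0, "rx": 0, "ry": 0, "rz": 0}

```text
clock: 12.85
position: [0.605, 0.0665, 0.0912]
ee_rot: [-1.214, 1.192, -1.198]
force: [0.4, -2.1, 1.4]
width: 0.236
```

Emit:
move_arm:
  series:
    - {"x": -0.3, "y": 0, "z": 0, "rx": 0, "ry": 0, "rz": 0}

```text
clock: 12.98
position: [0.6049, 0.0691, 0.0912]
ee_rot: [-1.214, 1.192, -1.199]
force: [-0.1, -7.0, 2.7]
width: 0.235
```

Emit:
move_arm:
  series:
    - {"x": -0.3, "y": 0, "z": 0, "rx": 0, "ry": 0, "rz": 0}

```text
clock: 13.1
position: [0.6049, 0.07, 0.0912]
ee_rot: [-1.216, 1.192, -1.202]
force: [0.0, -8.9, 3.5]
width: 0.238
```

Emit:
move_arm:
  series:
    - {"x": -0.3, "y": 0, "z": 0, "rx": 0, "ry": 0, "rz": 0}

```text
clock: 13.22
position: [0.6049, 0.0706, 0.0912]
ee_rot: [-1.217, 1.192, -1.205]
force: [-1.2, -8.8, 4.6]
width: 0.229
```

Emit:
move_arm:
  series:
    - {"x": -0.3, "y": 0, "z": 0, "rx": 0, "ry": 0, "rz": 0}

```text
clock: 13.35
position: [0.6049, 0.0711, 0.0912]
ee_rot: [-1.219, 1.193, -1.209]
force: [-1.8, -9.6, 3.3]
width: 0.235
```

Emit:
move_arm:
  series:
    - {"x": -0.3, "y": 0, "z": 0, "rx": 0, "ry": 0, "rz": 0}

```text
clock: 13.48
position: [0.6049, 0.0716, 0.0911]
ee_rot: [-1.22, 1.193, -1.212]
force: [-1.2, -8.1, 3.8]
width: 0.234
```

Emit:
move_arm:
  series:
    - {"x": -0.5, "y": 0, "z": 0, "rx": 0, "ry": 0, "rz": 0}

```text
clock: 13.6
position: [0.6048, 0.0742, 0.0911]
ee_rot: [-1.221, 1.194, -1.215]
force: [-0.9, -6.9, 4.8]
width: 0.232
```

Emit:
move_arm:
  series:
    - {"x": -0.5, "y": 0, "z": 0, "rx": 0, "ry": 0, "rz": 0}

```text
clock: 13.72
position: [0.6048, 0.0776, 0.0912]
ee_rot: [-1.222, 1.195, -1.217]
force: [-0.4, -5.9, 2.8]
width: 0.232
```

Emit:
move_arm:
  series:
    - {"x": -0.5, "y": 0, "z": 0, "rx": 0, "ry": 0, "rz": 0}

```text
clock: 13.85
position: [0.6047, 0.0817, 0.0912]
ee_rot: [-1.222, 1.195, -1.219]
force: [-1.1, -4.2, 3.5]
width: 0.233
```

```bash
python3 st.py
```

```text
13.85 [0.6047 0.0817 0.0912] F [-1.15 -4.22  3.46] w 2.14
[[0.005, 0.003, 1.0], [-1.0, -0.017, 0.005], [0.017, -1.0, 0.003]]
to post, tool cm [-2.04  0.18 -0.26]
```

Emit:
move_arm:
  series:
    - {"x": -0.3, "y": -0.02, "z": 0, "rx": 0, "ry": -0.008, "rz": 0.009}

```text
clock: 13.98
position: [0.6046, 0.0855, 0.0912]
ee_rot: [-1.219, 1.194, -1.205]
force: [0.1, -1.7, -1.3]
width: 0.233
```

Emit:
move_arm:
  series:
    - {"x": -0.3, "y": -0.02, "z": 0, "rx": 0, "ry": -0.008, "rz": 0.008}

```text
clock: 14.1
position: [0.6045, 0.0886, 0.0912]
ee_rot: [-1.217, 1.192, -1.193]
force: [1.3, -1.1, -1.7]
width: 0.234
```

Emit:
move_arm:
  series:
    - {"x": -0.3, "y": 0, "z": 0, "rx": 0, "ry": 0, "rz": 0}

```text
clock: 14.22
position: [0.6045, 0.0914, 0.0912]
ee_rot: [-1.217, 1.192, -1.193]
force: [-0.3, -1.8, 1.0]
width: 0.232
```

```bash
python3 st.py
```

```text
14.225 [0.6045 0.0914 0.0912] F [-0.26 -1.84  1.02] w 2.13
[[0.022, 0.002, 1.0], [-1.0, 0.002, 0.022], [-0.001, -1.0, 0.002]]
to post, tool cm [-1.07  0.22 -0.23]
```

Emit:
move_arm:
  series:
    - {"x": -0.6, "y": 0, "z": 0, "rx": 0, "ry": 0, "rz": 0}
    - {"x": -0.6, "y": 0, "z": 0, "rx": 0, "ry": 0, "rz": 0}
    - {"x": -0.6, "y": 0, "z": 0, "rx": 0, "ry": 0, "rz": 0}
    - {"x": -0.5, "y": 0, "z": 0, "rx": 0, "ry": 0, "rz": 0}
    - {"x": -0.5, "y": 0, "z": 0, "rx": 0, "ry": 0, "rz": 0}
    - {"x": -0.3, "y": 0, "z": 0, "rx": 0, "ry": 0, "rz": 0}

```text
clock: 14.98
position: [0.6039, 0.1251, 0.0912]
ee_rot: [-1.217, 1.191, -1.192]
force: [0.5, -1.3, -0.3]
width: 0.235
```

Emit:
move_arm:
  series:
    - {"x": -0.4, "y": 0, "z": 0, "rx": 0, "ry": 0, "rz": 0}
    - {"x": -0.4, "y": 0, "z": 0, "rx": 0, "ry": 0, "rz": 0}
    - {"x": -0.2, "y": 0, "z": 0, "rx": 0, "ry": 0, "rz": 0}

```text
clock: 15.35
position: [0.6036, 0.1358, 0.0912]
ee_rot: [-1.217, 1.191, -1.192]
force: [-0.2, -1.4, 0.5]
width: 0.232
```

```bash
python3 st.py
```

```text
15.35 [0.6036 0.1358 0.0912] F [-0.24 -1.41  0.49] w 2.13
[[0.023, 0.002, 1.0], [-1.0, 0.002, 0.023], [-0.002, -1.0, 0.003]]
to post, tool cm [ 3.37  0.21 -0.24]
```

Emit:
move_arm:
  series:
    - {"x": -0.2, "y": 0, "z": 0, "rx": 0, "ry": 0, "rz": 0}
    - {"x": -0.1, "y": 0, "z": 0, "rx": 0, "ry": 0, "rz": 0}

```text
clock: 15.6
position: [0.6036, 0.1389, 0.0912]
ee_rot: [-1.217, 1.191, -1.193]
force: [1.0, -1.3, -0.6]
width: 0.233
```

Emit:
move_arm:
  series:
    - {"x": -0.1, "y": 0, "z": 0, "rx": 0, "ry": 0, "rz": 0}
    - {"x": -0.1, "y": 0, "z": 0, "rx": 0, "ry": 0, "rz": 0}

```text
clock: 15.85
position: [0.6036, 0.1408, 0.0912]
ee_rot: [-1.217, 1.191, -1.193]
force: [0.1, -1.7, 0.0]
width: 0.233
```

Emit:
move_arm:
  series:
    - {"x": -0.1, "y": 0, "z": 0, "rx": 0, "ry": 0, "rz": 0}
    - {"x": -0.1, "y": 0, "z": 0, "rx": 0, "ry": 0, "rz": 0}

```text
clock: 16.1
position: [0.6035, 0.1428, 0.0912]
ee_rot: [-1.217, 1.192, -1.193]
force: [-0.1, -0.1, 0.3]
width: 0.234
```

Emit:
move_arm:
  series:
    - {"x": -0.1, "y": 0, "z": 0, "rx": 0, "ry": 0, "rz": 0}
    - {"x": -0.1, "y": 0, "z": 0, "rx": 0, "ry": 0, "rz": 0}

```text
clock: 16.35
position: [0.6035, 0.1441, 0.0912]
ee_rot: [-1.217, 1.192, -1.194]
force: [1.5, -5.0, 0.6]
width: 0.232
```

Emit:
move_arm:
  series:
    - {"x": -0.15, "y": 0, "z": 0, "rx": 0, "ry": 0, "rz": 0}
    - {"x": -0.15, "y": 0, "z": 0, "rx": 0, "ry": 0, "rz": 0}

```text
clock: 16.6
position: [0.6035, 0.145, 0.0911]
ee_rot: [-1.219, 1.192, -1.197]
force: [-0.2, -6.4, 1.8]
width: 0.233
```

```bash
python3 st.py
```

```text
16.6 [0.6035 0.145  0.0911] F [-0.2  -6.35  1.79] w 2.14
[[0.02, 0.002, 1.0], [-1.0, -0.002, 0.02], [0.002, -1.0, 0.002]]
to post, tool cm [ 4.29  0.22 -0.23]
```

Emit:
move_arm:
  series:
    - {"x": 0.5, "y": 0, "z": 0, "rx": 0, "ry": 0, "rz": 0}
    - {"x": 0.6, "y": 0, "z": 0, "rx": 0, "ry": 0, "rz": 0}
    - {"x": 0.6, "y": 0, "z": 0, "rx": 0, "ry": 0, "rz": 0}
    - {"x": 0.6, "y": 0, "z": 0, "rx": 0, "ry": 0, "rz": 0}
    - {"x": 0.6, "y": 0, "z": 0, "rx": 0, "ry": 0, "rz": 0}
    - {"x": 0.6, "y": 0, "z": 0, "rx": 0, "ry": 0, "rz": 0}
    - {"x": 0.5, "y": 0, "z": 0, "rx": 0, "ry": 0, "rz": 0}
    - {"x": 0.5, "y": 0, "z": 0, "rx": 0, "ry": 0, "rz": 0}
    - {"x": 0.2, "y": 0, "z": 0, "rx": 0, "ry": 0, "rz": 0}

```text
clock: 17.73
position: [0.6044, 0.0982, 0.0912]
ee_rot: [-1.216, 1.192, -1.193]
force: [0.3, 1.8, -1.5]
width: 0.237
```

```bash
python3 st.py
```

```text
17.725 [0.6044 0.0982 0.0912] F [ 0.25  1.82 -1.49] w 2.18
[[0.022, 0.002, 1.0], [-1.0, 0.002, 0.022], [-0.002, -1.0, 0.002]]
to post, tool cm [-0.38  0.22 -0.23]
```

Emit:
move_arm:
  series:
    - {"x": 0.4, "y": 0, "z": 0, "rx": 0, "ry": 0, "rz": 0}
    - {"x": 0.4, "y": 0, "z": 0, "rx": 0, "ry": 0, "rz": 0}

```text
clock: 17.98
position: [0.6045, 0.0902, 0.0912]
ee_rot: [-1.216, 1.192, -1.192]
force: [0.3, 1.0, -1.3]
width: 0.235
```

Emit:
move_arm:
  series:
    - {"x": 0.2, "y": 0, "z": 0, "rx": 0, "ry": 0, "rz": 0}

```text
clock: 18.1
position: [0.6045, 0.0879, 0.0912]
ee_rot: [-1.216, 1.192, -1.192]
force: [0.4, 3.0, -1.3]
width: 0.235
```

Emit:
move_arm:
  series:
    - {"x": 0.2, "y": 0, "z": 0, "rx": 0, "ry": 0, "rz": 0}

```text
clock: 18.23
position: [0.6046, 0.0859, 0.0912]
ee_rot: [-1.216, 1.192, -1.192]
force: [0.8, 1.8, -1.0]
width: 0.236
```

Emit:
move_arm:
  series:
    - {"x": 0.2, "y": 0, "z": 0, "rx": 0, "ry": 0, "rz": 0}

```text
clock: 18.35
position: [0.6047, 0.0838, 0.0912]
ee_rot: [-1.216, 1.192, -1.192]
force: [0.6, 1.6, -0.7]
width: 0.234
```

Emit:
move_arm:
  series:
    - {"x": 0.2, "y": 0, "z": 0, "rx": 0, "ry": 0, "rz": 0}

```text
clock: 18.48
position: [0.6047, 0.0822, 0.0912]
ee_rot: [-1.216, 1.192, -1.191]
force: [0.9, 4.3, -1.9]
width: 0.233
```

Emit:
move_arm:
  series:
    - {"x": 0.3, "y": 0, "z": 0, "rx": 0, "ry": 0, "rz": 0}

```text
clock: 18.6
position: [0.6047, 0.0811, 0.0912]
ee_rot: [-1.215, 1.192, -1.189]
force: [1.6, 9.3, -4.0]
width: 0.233
```

Emit:
move_arm:
  series:
    - {"x": 0.4, "y": 0, "z": 0, "rx": 0, "ry": 0, "rz": -0.003}

```text
clock: 18.73
position: [0.6047, 0.0796, 0.0912]
ee_rot: [-1.215, 1.19, -1.188]
force: [0.9, 9.2, -3.4]
width: 0.232
```

Emit:
move_arm:
  series:
    - {"x": 0.4, "y": 0, "z": 0, "rx": 0, "ry": 0, "rz": -0.003}

```text
clock: 18.85
position: [0.6047, 0.078, 0.0912]
ee_rot: [-1.216, 1.188, -1.187]
force: [0.7, 8.1, -2.1]
width: 0.233
```

```bash
python3 st.py
```

```text
18.85 [0.6047 0.078  0.0912] F [ 0.69  8.08 -2.08] w 2.14
[[0.028, 0.003, 1.0], [-1.0, 0.005, 0.028], [-0.005, -1.0, 0.004]]
to post, tool cm [-2.4   0.23 -0.21]
```

Emit:
move_arm:
  series:
    - {"x": 0.45, "y": 0, "z": 0, "rx": 0, "ry": 0.003, "rz": -0.003}

```text
clock: 18.98
position: [0.6048, 0.0759, 0.0912]
ee_rot: [-1.216, 1.189, -1.188]
force: [1.0, 7.3, -3.6]
width: 0.235
```

Emit:
move_arm:
  series:
    - {"x": 0, "y": 0, "z": 0, "rx": 0, "ry": 0, "rz": 0}
    - {"x": 0, "y": 0, "z": 0, "rx": 0, "ry": 0, "rz": 0}

```text
clock: 19.23
position: [0.6048, 0.0751, 0.0912]
ee_rot: [-1.216, 1.189, -1.189]
force: [0.7, 2.4, -1.2]
width: 0.235
```

```bash
python3 st.py
```

```text
19.225 [0.6048 0.0751 0.0912] F [ 0.69  2.39 -1.22] w 2.15
[[0.027, 0.004, 1.0], [-1.0, 0.004, 0.027], [-0.003, -1.0, 0.004]]
to post, tool cm [-2.7   0.23 -0.21]
```

Emit:
move_arm:
  series:
    - {"x": 0, "y": 0, "z": 0, "rx": 0, "ry": 0, "rz": 0}
    - {"x": 0, "y": 0, "z": 0, "rx": 0, "ry": 0, "rz": 0}
    - {"x": 0, "y": 0, "z": 0, "rx": 0, "ry": 0, "rz": 0}
    - {"x": 0, "y": 0, "z": 0, "rx": 0, "ry": 0, "rz": 0}
    - {"x": 0, "y": 0, "z": 0, "rx": 0, "ry": 0, "rz": 0}
    - {"x": 0, "y": 0, "z": 0, "rx": 0, "ry": 0, "rz": 0}
    - {"x": 0, "y": 0, "z": 0, "rx": 0, "ry": 0, "rz": 0}
  jaw: 8

```text
clock: 20.1
position: [0.6045, 0.0739, 0.0913]
ee_rot: [-1.217, 1.189, -1.19]
force: [0.2, 0.7, -0.1]
width: 0.863
```

```bash
python3 st.py;  python3 - <<'E'
from h import *
cv2.imwrite("pics/w4.png",arm.get_image("wrist"))
E
```

```text
20.1 [0.6045 0.0739 0.0913] F [ 0.17  0.65 -0.13] w 7.92
[[0.026, 0.003, 1.0], [-1.0, 0.002, 0.026], [-0.002, -1.0, 0.003]]
to post, tool cm [-2.82  0.23 -0.18]
```

View pics/w4.png

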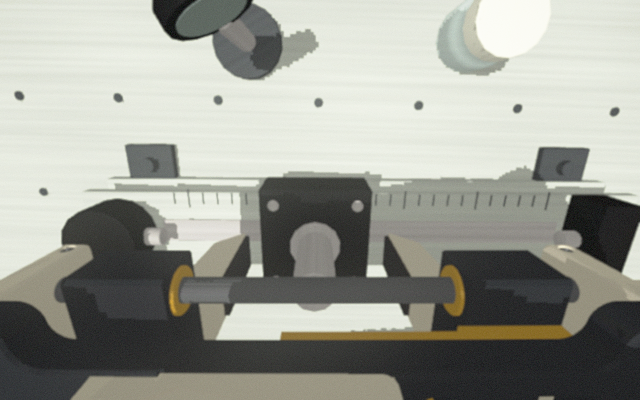

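The jaws are open and the post at (315,250) stands free between them. I'll raise the arm and check.

Emit:
move_arm:
  series:
    - {"x": 0, "y": -1, "z": 0, "rx": 0, "ry": 0, "rz": 0}
    - {"x": 0, "y": -2, "z": 0, "rx": 0, "ry": 0, "rz": 0}
    - {"x": 0, "y": -3, "z": 0, "rx": 0, "ry": 0, "rz": 0}
    - {"x": 0, "y": -4, "z": 0, "rx": 0, "ry": 0, "rz": 0}
    - {"x": 0, "y": -3, "z": -3, "rx": 0, "ry": 0, "rz": 0}
    - {"x": 0, "y": -2, "z": -4, "rx": 0, "ry": 0, "rz": 0}
    - {"x": 0, "y": 0, "z": -3, "rx": 0, "ry": 0, "rz": 0}
    - {"x": 0, "y": 0, "z": 0, "rx": 0, "ry": 0, "rz": 0}
    - {"x": 0, "y": 0, "z": 0, "rx": 0, "ry": 0, "rz": 0}
    - {"x": 0, "y": 0, "z": 0, "rx": 0, "ry": 0, "rz": 0}

```text
clock: 21.4
position: [0.5034, 0.0716, 0.2517]
ee_rot: [-1.212, 1.185, -1.192]
force: [0.3, 0.8, 0.6]
width: 0.872
```

```bash
python3 - <<'E'
from h import *
c=cam("wrist"); w=arm.get_image("wrist"); c2=cam("wrist"); print(arm.observe()["position"],c[3]-c2[3])
np.savez("c5.npz",*c); cv2.imwrite("pics/w5.png",w)
s=arm.get_image("scene"); cv2.imwrite("pics/s5.png",s); cv2.imwrite("pics/s5z.png",cv2.resize(s[140:300,230:420],None,fx=3.6,fy=3.6,interpolation=cv2.INTER_CUBIC))
E
```

```text
[0.50346622 0.07157405 0.25163269] [-5.28821726e-05 -5.82647400e-05  3.08956815e-05]
```

View pics/w5.png

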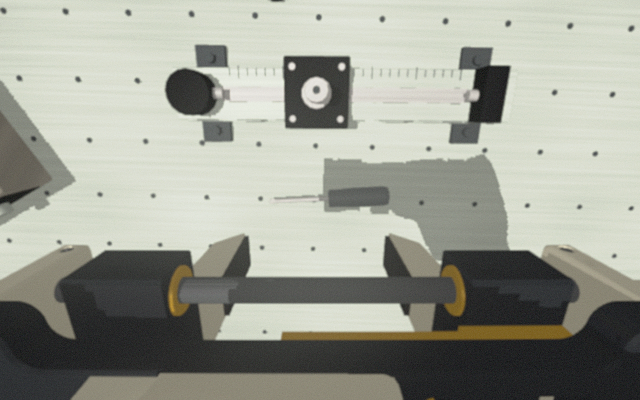

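View pics/s5z.png

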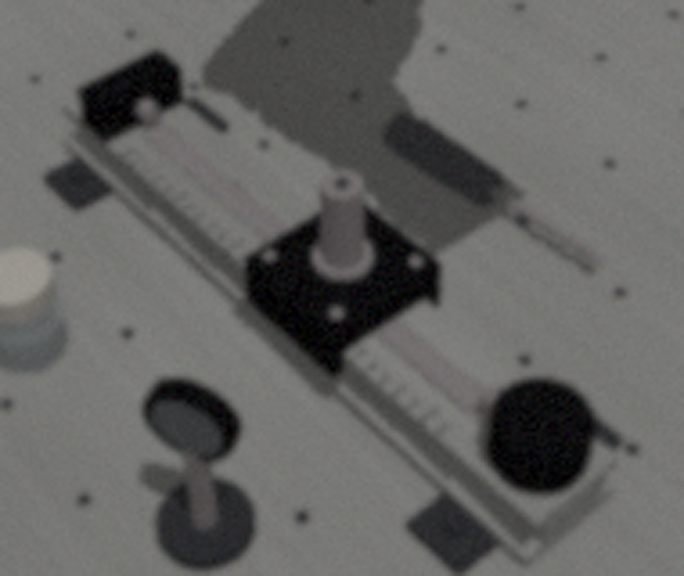

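```bash
python3 - <<'E'
from h import *
z=np.load("c5.npz"); c=tuple(z[k] for k in z.files)
print(onz(c,(317,89.5),.111), "tips",onz(c,(222,92.5),.048),onz(c,(469,96),.048))
print(tri([ray(c,(317,89.5)),ray(cam("scene"),(344/3.6+230,182/3.6+140))]))
a=cv2.imread("pics/s5.png");b=cv2.imread("pics/scene0.png")
for n,(y0,y1,x0,x1) in dict(lens=(240,300,265,305),jar=(205,245,218,252)).items(): print(n,cv2.absdiff(a,b)[y0:y1,x0:x1].mean())
print(arm.sign_off())
E
```

```text
[0.60191077 0.07405147 0.111     ] tips [0.60049354 0.17907095 0.048     ] [ 0.6041514  -0.09411414  0.048     ]
[0.60131802 0.07456763 0.11135525]
lens 3.676527777777778
jar 4.117892156862745
the job is handed in; nothing more can be done
None
```

The carriage is standing on the tight spot, released, and the job is handed in at about 21.5 s of the 59 s allowed. I saw no verdict.

- **Plungers:** I held the post with 30 N and pressed each plunger with roughly 5 N after taking off sliding friction. Contact came at post y ≈ −0.057 m on the square block and ≈ +0.143 m on the round block. That is 200 mm apart, as the description says it should be. At each plunger I stopped and read about 6.4 N on the wrist, well under the 15 N limit.
- **Tight spot:** The drag rose from about 1.5 N to 7–10 N. Moving toward +y it started at y ≈ 0.068 m and moving toward −y at ≈ 0.083 m, which puts the centre near 0.0755 m, about +32 mm from the rail's middle.
- **Final position:** After letting go and backing away, I measured the post at y ≈ 0.0741 m from the wrist camera alone and 0.0746 m from two views. That is within 1.5 mm of the estimated centre.
- **Post height:** It came out at 111.4 mm against the 111 mm given.
- **Loose things:** The jar and lens differ little from the starting picture. The driver looks to be in the same place by eye, with the arm's shadow falling on part of it.
- **Disagreement:** One early wrist picture put the post 5 mm off because the arm was still settling. I retook it and it then agreed with the other cameras.

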